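# Take the spent cartridge out of the sealer gun

### The arm

A 6-joint arm with a two-finger parallel gripper is mounted at the origin on the work surface. World frame = base frame: x ahead of the robot, y to its left, z up, the work surface at z = 0. Lengths are in m, angles in rad, forces in N, time in s.
With the tool pointing down it reaches from about 0.375 to 0.9 m from the base axis. Payload 3.1 kg.
Tool frame: the origin (TCP) lies on the centre line of the jaws, within the pads' length; the fingertips stand robot.finger_overhang ahead of it and the grasp point (between the pads) lies 2 mm behind it (robot.finger_overhang is the distance from the TCP to the fingertips, in m); z points along the fingers, y is the direction in which the jaws open and shut (so a half turn about z gives the same grasp; the last joint's range is limited). The gripper opens to 87 mm and grips with 3 to 60 N. Pads are 19 mm wide; open, the fingers measure 117 mm over their backs; the gripper's body (75 mm by 190 mm) begins 51 mm behind the grasp point.
Start: joints at [1.006, 0.527, 1.433, -0, 1.181, -0.178], TCP at [0.236, 0.579, 0.24] pointing down, gripper open.
Joint ranges: [-3.08, 3.08], [-0.75, 2.2], [0.22, 2.44], [-1.43, 4.57], [0, 2.65], [-2.85, 2.85]. Speed limits (rad/s): [2.79, 2.79, 3.14, 3.14, 3.14, 3.14].

### API

Orientations are given as a unit quaternion [x, y, z, w].
In Python, from rig import robot gives the robot as it stands. The module is installed in compiled form; this text tells all that it offers.
- The arm moves only by the tool step_arm, never from a script. Its arguments are lists of equal length, an entry for each row: "slide": the shift along the tool's x, y, z in mm, a list of three; "twist": the turn about the tool's z in degrees. A call has 1 to 20 rows; each row shifts and turns the commanded pose from where the row before left it, along the tool's axes as they then stand; what a row does not reach is not made up. A row lasts 1/12 s, in which the tool goes at most 41.7 mm and 7.16 degrees, less where a joint would pass 70% of its speed; a pose out of reach is approached as far as the arm can. A call is refused whole if a number of a shift passes 41.7 or a number of a turn 7.16, either way. A call with a gripper value outside its range is refused whole. "jaw" is the finger opening in mm, from 0 to 87, set as the call begins (left out, the last holds). The fingers move at their own pace and stop on an object; "force" is the grip in N (left out, the last holds). Time passes only in rows, so rows that do not move let the fingers close. It gives the time, the measured TCP pose, the force and the opening at its end, in the units of the state.
- robot.get_obs(): the state, without advancing time (a new reading comes with each control period).
- robot.camera(name): name is "side" or "top"; returns a dict with "color" (400x640x3 uint8, blue, green, red), "depth" (400x640 float32, m along the optical axis (not along the pixel's ray), 0 where there is no reading), "camera_matrix" (3x3 intrinsics, pixels), "k1" (the pictures are not rectified: a ray, as slopes to the right and down, at radius r is drawn at 1 + k1 r^2 times it, then the intrinsics apply), "origin" and "orientation" of the camera in the world. Camera axes: x right, y down, z forward; pixel columns grow to the right and rows downward; lengths in m; the calibration is good to about 2 mm. A picture is of the moment at which its call begins.
- robot.hand_in(): hands the job in, once; it reports no verdict.
The state is a dict: "time": time; "q": joint angles; "joint_velocities": joint speeds; "joint_torque": joint torques, N m; "position": TCP position; "tool_rot": TCP orientation; "ft_force": force on the tool from outside, world axes, zero at the start; "moment": the same for the moment, N m; "grip_width": finger opening in m.
Only numpy, scipy, OpenCV 4.12 (cv2) and the standard library are available. Lean on these libraries where they do the work, as an engineer would, in place of code of your own. Each camera call takes 0.05 s, during which the arm holds its last target.

### The job

The cartridge in the sealer gun is spent. Throw the gun's ratchet catch over backwards so that it stays off the teeth, draw the push rod fully back by its hooked end, then lift the empty cartridge out and lay it down flat in the empties tray without dropping or throwing it. Leave the catch thrown over and the rod fully back, ready for the next cartridge, and do not disturb the other things on the bench.

Things in the scene. Friction and masses are not known exactly. Their poses are not given: they have to be found in the camera images.
- gun: Skeleton-frame cartridge gun, upright and immovable in a screwed-down bench rest (base plate 90 x 240 x 6 mm). Origin: under the middle of the base plate, on the bench. y runs along the gun to the nozzle end, z up; the rod lies along x = 0 at z = 165 mm. Behind the cartridge two cheeks (22 wide overall, y = -169 to -125, top z = 188) carry the catch; a pistol grip hangs below.
- rest_mid (a point): Middle of the gun's cartridge bed on its axis, 165 mm above the gun's origin. The cartridge lies on two 6 mm bars (at x = +-15, 23 mm below this axis) between a front plate at y = +112 mm (54 wide, top 13 mm above the axis, with a 24 mm slot open upwards for the cartridge's stub) and a round rear plate at y = -125 (52 mm across). Open above and at both sides.
- pawl (a joint): The gun's ratchet catch, rad; pivot pin at gun x = 0, y = -160, z = 181 mm. Near 0 = engaged (up to 0.25 with its nose riding on a tooth): the rod cannot be drawn back. 1.3 = thrown fully over, thumb bar swung towards gun -y, nose off the teeth. Dead-weight catch: past about 0.65 it falls over backwards and stays, short of that it drops back into the teeth. Needs under 1 N.
- thumb_bar (a point): Centre of the steel cross bar (12 mm round, 28 mm long along the gun's x) on top of the catch's thumb tab, 42 mm from the pivot pin. Engaged it is 21 mm to the nozzle side (gun +y) of the pivot and 36 mm above it; thrown over, 30 mm behind the pivot (gun -y) and 30 mm above it. Free space above, before and behind it.
- rod (a joint): Push rod (8 mm steel, saw teeth on top at 8 mm pitch): how far its 37 mm plunger is pushed forward into the cartridge, m. 0 = fully back at its stop, plunger 10 mm clear behind the cartridge; starts at 0.11 to 0.16. Drawn back along gun -y against about 4 N. While the plunger is inside, the cartridge cannot come out.
- hook (a point): Middle of the rod's hooked rear end, a plain round upright 8 mm thick behind the gun, free on all sides from 12 mm above the rod's axis to its rounded top. This point lies on its axis, 197 mm above the bench; the top is at 221 mm. It moves with the rod.
- cartridge_mid (a point): Centre of the spent cartridge on its axis: white tube 49 mm in diameter, 214 mm long (107 each way), rear end open, 16 mm stub 22 mm long at the front; 60 to 100 g. y runs along it to the stub. In the gun this point is about 165 mm above the bench and the tube's two sides are free; lift it straight up 40 mm to clear the gun.
- tray: Empties tray: open flat steel tray, outside 170 (x) x 310 (y) x 45 high, walls and floor 3 mm, fixed on the bench beside the gun on the side away from the robot; empty. Origin: under its middle. A cartridge lying flat in it has its axis 27 mm above the bench.
- full_a_mid (a point): Centre of a full cartridge of the same make, standing upright on its base, 49 mm across, 236 tall. Leave alone.
- full_b_mid (a point): Centre of the other full cartridge, standing upright likewise. Leave alone.
- tape_mid (a point): Centre of a roll of masking tape lying flat, 100 mm across, 24 high. Leave alone.
- cup_mid (a point): Centre of a white mixing cup, 72 mm across the rim, 85 high. Leave alone.
- tin_mid (a point): Centre of a closed paint tin, 86 mm across, 100 high. Leave alone.
- block_mid (a point): Centre of a sanding block, 70 x 120 x 34 high. Leave alone.
Things that resemble listed ones, but are neither listed nor needed, are in the scene too. What is shaped like the part that bears cartridge_mid but brown or red is not meant.

How it is judged:
On the way, in this order (a step that is already met when the one before it is completed fails the run):
1. the catch is thrown over backwards, off the teeth (value of joint pawl above 0.9 rad), for 0.2 s.
2. the rod is drawn fully back (value of joint rod below 0.008 m), for 0.2 s.
3. the cartridge is lifted clear of the gun (height (world z) of cartridge_mid above 0.195 m), for 0.1 s.
At the end, for the whole second after the job is handed in: The spent cartridge lies flat on the tray's floor, wholly inside it (axis within 7 degrees of level and no more than 34 mm above the bench), released and at rest; the rod is within 10 mm of fully back; the catch is still thrown over (more than 0.9 rad) (x of cartridge_mid in the frame of tray between -0.065 and 0.065 m and y of cartridge_mid in the frame of tray between -0.06 and 0.06 m and height (world z) of cartridge_mid below 0.034 m and angle between cartridge_mid's own y axis and vertical between 1.45 and 1.69 rad and linear speed of cartridge below 0.02 m/s and value of joint rod below 0.01 m and value of joint pawl above 0.9 rad); the robot touches nothing.
It fails at once if the cartridge is dropped or thrown (faster than 0.8 m/s while not held) (linear speed of cartridge above 0.8 m/s and contact force between the fingers and cartridge below 0.05 N).
It fails at once if another thing on the bench is moved by more than 30 mm (distance of any of full_a_mid, full_b_mid, tape_mid, cup_mid, tin_mid, block_mid from where it was at the start of the episode above 0.03 m).
It also fails if it takes over 59 s, if anything falls off the work surface, if the arm or the gripper's body presses on something with over 40 N, if the wrist force passes 120 N, or if a joint passes its speed limit or range.

## Working session

There is one attempt and no reset: what is moved stays moved. The work goes in short steps, Python scripts to look and compute and a tool call to move; the robot and the scene stay as the last step left them, time stands still between calls to the robot, and variables do not carry over. Pictures are saved under pics/ and viewed, and the job is handed in when it is done.

Besides the shell and the picture viewer there is one more tool, called after ">>>" by a JSON object that holds its "api" and its "payload". step_arm: Moves the arm, as the interface text tells. Its arguments: {"type":"object","properties":{"slide":{"type":"array","items":{"type":"array","items":{"type":"number"}}},"twist":{"type":"array","items":{"type":"number"}},"jaw":{"type":"number"},"force":{"type":"number"}},"required":["slide","twist"]}

```bash
mkdir -p pics; python3 - <<'E'
from rig import robot
import cv2,pickle
o=robot.get_obs();print(o, robot.finger_overhang)
for n in("side","top"):
    c=robot.camera(n);pickle.dump(c,open(n+"0.pkl","wb"));cv2.imwrite(f"pics/{n}0.png",c["color"])
    print(n,c["camera_matrix"],c["k1"],c["origin"],c["orientation"])
E
```

```text
{'time': 0.0, 'q': array([ 1.00550911e+00,  5.28458000e-01,  1.43392076e+00,  1.09613939e-06,
        1.18137517e+00, -1.78522071e-01]), 'joint_velocities': array([ 0.00045999,  0.00096092, -0.00125193,  0.00028227, -0.00119615,
       -0.00032234]), 'joint_torque': array([ 1.16029027e-03, -4.40050042e+01, -1.76587969e+01,  6.33771345e-02,
        5.83615224e-02, -1.79914496e-04]), 'position': array([0.2353502 , 0.57823829, 0.23857074]), 'tool_rot': array([ 1.92179602e-01,  9.81359176e-01, -1.00657483e-03, -3.93164509e-04]), 'ft_force': array([ 0.61290488, -0.30933909,  0.18119975]), 'moment': array([0.02275354, 0.00540573, 0.00204093]), 'grip_width': 0.08705786551975675} 0.017
side [[385.78194019   0.         319.92770257]
 [  0.         385.78194019 194.48136876]
 [  0.           0.           1.        ]] -0.010019310417511635 [ 0.02784091 -0.69848925  0.97219616] [ 0.87760765 -0.27875206  0.1188545  -0.37145081]
top [[363.63317936   0.         319.44162726]
 [  0.         363.63317936 198.9797259 ]
 [  0.           0.           1.        ]] -0.022434228256453498 [ 0.36981999 -0.00241701  1.02188031] [-0.70371704  0.70664191 -0.05374165  0.05051107]
```

View pics/side0.png

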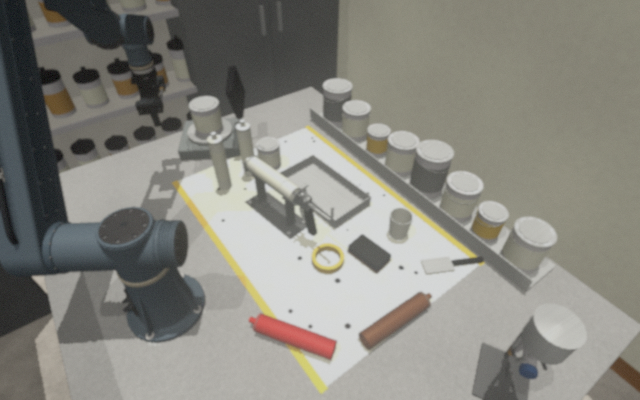

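View pics/top0.png

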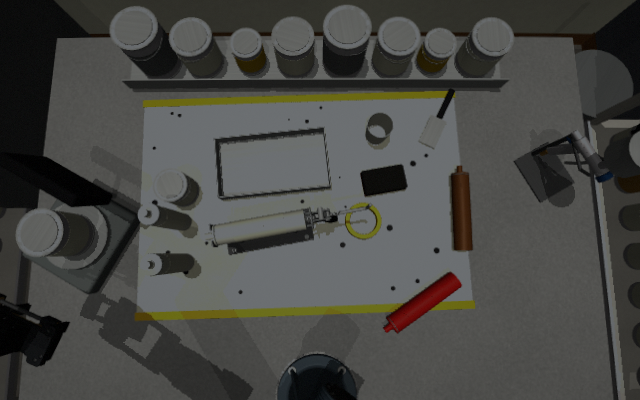

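The top view shows the gun at about (262,228) with its nozzle end to the left, the tray at (272,163), the catch at about (322,215) and the rod and hook near (370,210). The full cartridges stand at (160,215) and (165,263). The red and brown cartridges are decoys. The white tube in the gun at (262,226) is the one meant.

```bash
cat > h.py <<'E'
import numpy as np,cv2,pickle
from scipy.spatial.transform import Rotation as R
def load(n): return pickle.load(open(n+".pkl","rb"))
def cloud(c):
    K=c["camera_matrix"];v,u=np.mgrid[0:400,0:640].astype(float)
    p=cv2.undistortPoints(np.stack([u,v],-1).reshape(-1,1,2),K,np.array([c["k1"],0,0,0.])).reshape(400,640,2)
    d=c["depth"];X=np.dstack([p[...,0]*d,p[...,1]*d,d])
    W=X@R.from_quat(c["orientation"]).as_matrix().T+c["origin"]
    W[d<=0]=np.nan
    return W
def proj(c,P):
    P=np.atleast_2d(P).astype(float);M=R.from_quat(c["orientation"]).as_matrix()
    X=(P-c["origin"])@M
    return cv2.projectPoints(X,np.zeros(3),np.zeros(3),c["camera_matrix"],np.array([c["k1"],0,0,0.]))[0].reshape(-1,2)
def crop(c,x0,x1,y0,y1,f,name,gain=1.5):
    i=cv2.resize(c["color"][y0:y1,x0:x1],None,fx=f,fy=f,interpolation=cv2.INTER_CUBIC)
    cv2.imwrite("pics/"+name,cv2.convertScaleAbs(i,alpha=gain))
E
python3 - <<'E'
from h import *
t=load("top0");s=load("side0")
crop(t,200,400,170,270,4,"t1.png",2); crop(s,220,360,130,280,4,"s1.png",1.2)
W=cloud(t)
for (u,v) in [(262,225),(230,232),(305,222),(272,165),(218,139),(326,131),(330,187),(219,197),(362,220),(385,180)]: print(u,v,W[v,u].round(4))
m=(W[...,2]>.1)&(W[...,0]>.3)&(W[...,0]<.5)&(abs(W[...,1])<.35)
print(m.sum())
E
```

```text
262 225 [0.4338 0.1253 0.1895]
230 232 [0.418  0.1981 0.1899]
305 222 [0.4443 0.0285 0.1427]
272 165 [0.6209 0.1286 0.0014]
218 139 [0.687  0.2764 0.0393]
326 131 [ 0.722  -0.0275  0.0019]
330 187 [ 0.5538 -0.0373  0.0132]
219 197 [0.522  0.2668 0.0418]
362 220 [ 0.4612 -0.1269  0.002 ]
385 180 [ 0.5689 -0.1891  0.0351]
2915
```

View pics/t1.png

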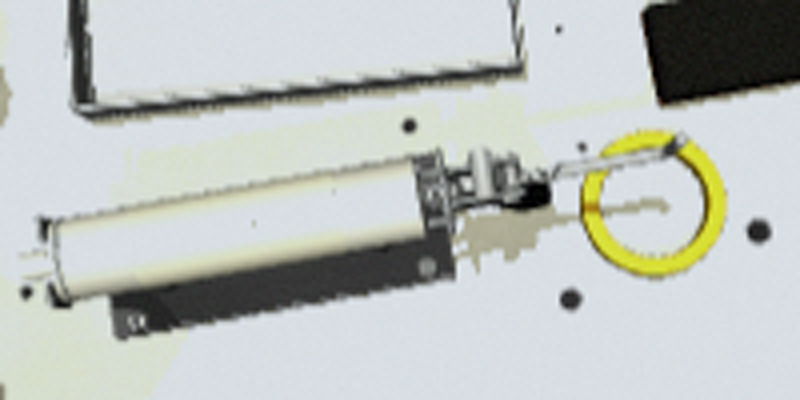

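View pics/s1.png

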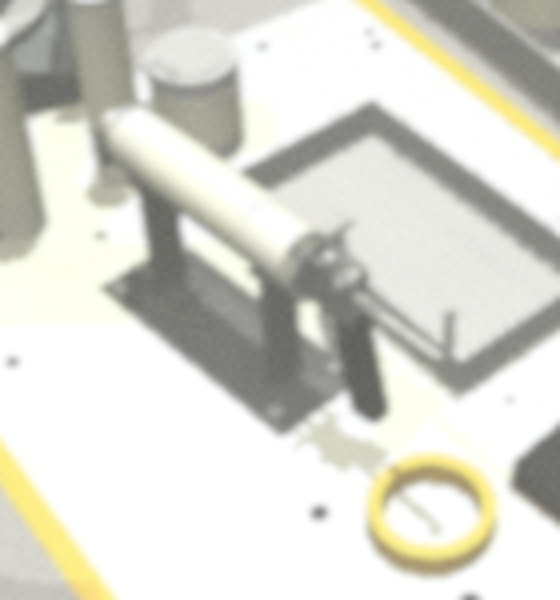

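```bash
cat > fit.py <<'E'
from h import *
from scipy.optimize import least_squares
P=[]
for n in("top0","side0"):
    W=cloud(load(n)); m=(W[...,2]>.155)&(W[...,2]<.2)&(W[...,0]>.37)&(W[...,0]<.5)&(W[...,1]>.03)&(W[...,1]<.24)
    P.append(W[m]);print(n,m.sum())
def f(p,Q):
    x0,a,z0,b=p; d=np.array([a,1,b]);d/=np.linalg.norm(d)
    v=Q-np.array([x0,.13,z0]);return np.linalg.norm(np.cross(v,d),axis=1)-.0245
for Q in P+[np.vstack(P)]:
    r=least_squares(f,[.43,-.15,.165,0],args=(Q,),loss="soft_l1",f_scale=.002)
    p=r.x;d=np.array([p[1],1,p[3]]);d/=np.linalg.norm(d)
    s=(Q-[p[0],.13,p[2]])@d
    print(p,np.sqrt(np.mean(r.fun**2)),len(Q))
    print("extent",np.percentile(s[abs(r.fun)<.004],[0,.5,1,99,99.5,100]))
    print("yaw of gun y from world y (rot about z)",np.degrees(np.arctan2(-d[0],d[1])))
E
python3 fit.py
```

```text
top0 1922
side0 835
[ 0.43344696 -0.17842477  0.16513424  0.00164724] 0.0012066810823149834 1922
extent [-0.10212546 -0.09982406 -0.09826646  0.10951825  0.11048249  0.11599789]
yaw of gun y from world y (rot about z) 10.116528261468433
[ 0.43204272 -0.17673501  0.16333165  0.00063992] 0.002668156325387354 835
extent [-0.10159074 -0.09809546 -0.09741593  0.11137403  0.11307598  0.11616459]
yaw of gun y from world y (rot about z) 10.022672012709295
[ 0.43314166 -0.17780322  0.16478413  0.00159293] 0.0018997783144217074 2757
extent [-0.1021717  -0.09946014 -0.09789213  0.10969574  0.11166631  0.11638626]
yaw of gun y from world y (rot about z) 10.082010903348085
```

```bash
cat > gun.py <<'E'
from h import *
yaw=np.radians(10.1)
O=np.array([.4328,.133,0.])
ey=np.array([-np.sin(yaw),np.cos(yaw),0]);ex=np.array([np.cos(yaw),np.sin(yaw),0]);ez=np.array([0,0,1.])
def g(x,y,z): return O+ex*x/1e3+ey*y/1e3+ez*z/1e3
E
cat > ov.py <<'E'
from gun import *
def ov(c,x0,x1,y0,y1,f,name,gain):
    i=cv2.convertScaleAbs(cv2.resize(c["color"][y0:y1,x0:x1],None,fx=f,fy=f,interpolation=cv2.INTER_CUBIC),alpha=gain)
    def pl(pts,col,closed=True):
        q=(proj(c,np.array(pts))-[x0-.5,y0-.5])*f-.5
        cv2.polylines(i,[np.round(q).astype(int)],closed,col,1)
    pl([g(-45,-120,6),g(45,-120,6),g(45,120,6),g(-45,120,6)],(0,0,255))
    for y in(-107,107): pl([g(24.5*np.cos(a),y,165+24.5*np.sin(a)) for a in np.linspace(0,6.28,40)],(0,200,0))
    pl([g(-27,112,178),g(27,112,178)],(255,0,0),False)
    pl([g(-11,-169,188),g(11,-169,188),g(11,-125,188),g(-11,-125,188)],(255,0,255))
    pl([g(-14,-139,217),g(14,-139,217)],(0,128,255),False)
    cv2.imwrite("pics/"+name,i)
if __name__=="__main__":
    ov(load("top0"),200,400,170,270,4,"t2.png",2);ov(load("side0"),220,360,130,280,4,"s2.png",1.2)
E
python3 ov.py
```

```text
(no output)
```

View pics/t2.png

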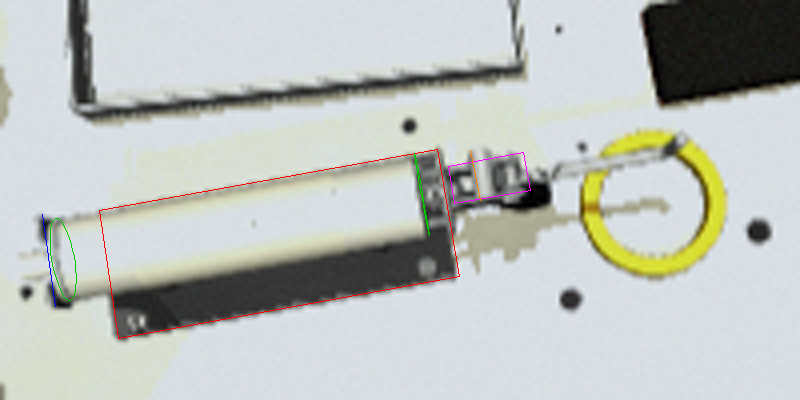

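View pics/s2.png

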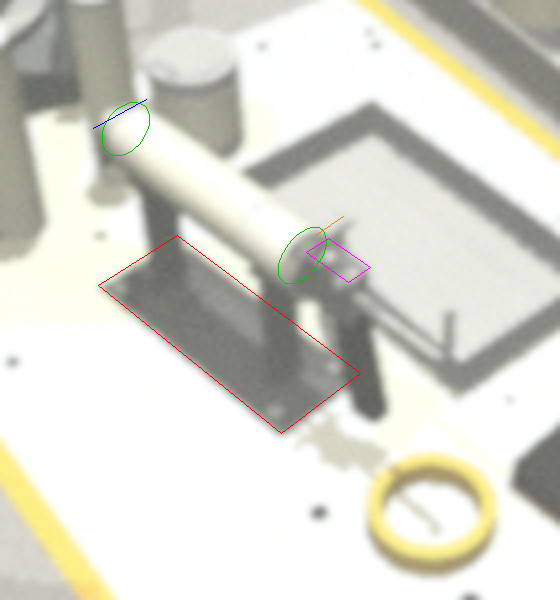

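```bash
python3 - <<'E'
from gun import *
from scipy.optimize import brentq
t=load("top0");s=load("side0")
for y in (-270,-280,-290,-300,-310,-320,-330,-340): print(y,((proj(t,[g(0,y,221),g(0,y,165)])-[199.5,169.5])*4).round(0).tolist(),((proj(s,[g(0,y,221),g(0,y,165)])-[219.5,129.5])*4).round(0).tolist())
crop(t,345,395,190,240,12,"hk.png",2)
crop(s,300,350,190,240,12,"hks.png",1.2)
print(g(0,-139,217),g(0,-160,181))
E
```

```text
-270 [[707.0, 133.0], [692.0, 145.0]] [[463.0, 314.0], [461.0, 369.0]]
-280 [[725.0, 129.0], [709.0, 142.0]] [[474.0, 322.0], [471.0, 377.0]]
-290 [[742.0, 126.0], [725.0, 139.0]] [[485.0, 329.0], [482.0, 385.0]]
-300 [[760.0, 123.0], [741.0, 136.0]] [[496.0, 337.0], [492.0, 392.0]]
-310 [[777.0, 120.0], [758.0, 134.0]] [[507.0, 345.0], [503.0, 400.0]]
-320 [[795.0, 117.0], [774.0, 131.0]] [[518.0, 352.0], [514.0, 408.0]]
-330 [[812.0, 113.0], [791.0, 128.0]] [[530.0, 360.0], [525.0, 416.0]]
-340 [[830.0, 110.0], [807.0, 125.0]] [[541.0, 368.0], [536.0, 424.0]]
[ 0.45717597 -0.00384594  0.217     ] [ 0.46085868 -0.02452051  0.181     ]
```

View pics/hk.png

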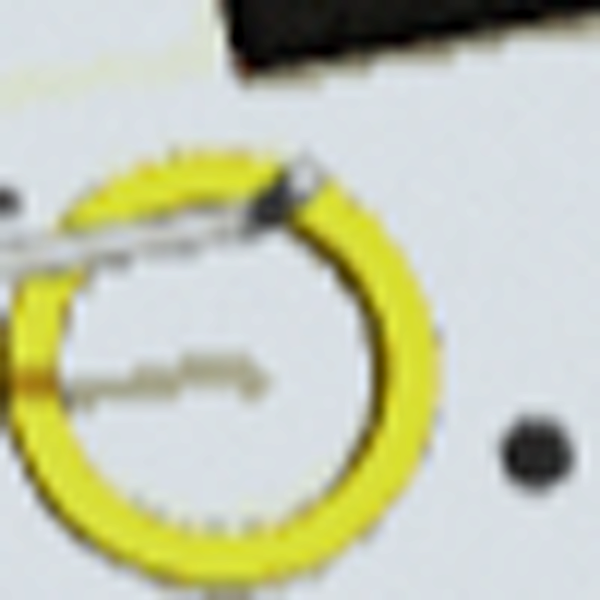

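View pics/hks.png

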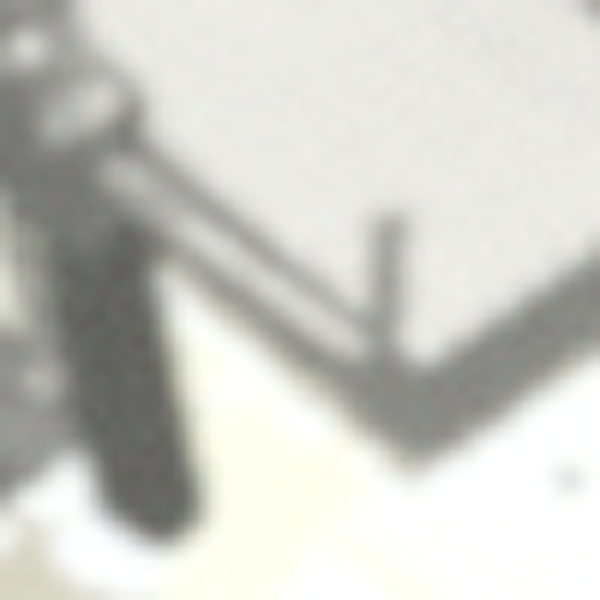

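The fitted gun model lies on the picture edges. The hook top is at top (370.2,204.8) and side (332.3,207.8), which puts it at gun y ≈ -256. Next I'll measure the tray and confirm the target.

```bash
python3 - <<'E'
from gun import *
t=load("top0");W=cloud(t)
m=(W[...,2]>.036)&(W[...,2]<.052)&(W[...,0]>.5)&(W[...,0]<.76)&(W[...,1]>-.1)&(W[...,1]<.33)
m[:, :205]=0;m[:,340:]=0
n,l,st,c=cv2.connectedComponentsWithStats(m.astype(np.uint8));print(st)
k=np.argsort(st[1:,4])[-4:]+1
Q=W[m&(np.isin(l,[i for i in range(1,n) if st[i,4]>5]))][:,:2].astype(np.float32)
print(cv2.minAreaRect(Q*1000),len(Q))
for p in [(160,215),(165,263),(178,188),(378,125),(385,180),(363,220)]:
  print(p,W[p[1],p[0]].round(3))
crop(t,200,345,120,210,5,"tray.png",2)
E
```

```text
[[     0      0    640    400 255413]
 [   214    127    117     71    587]]
((620.7830200195312, 125.27885437011719), (169.0731658935547, 311.2559814453125), 5.870275497436523) 587
(160, 215) [0.456 0.353 0.209]
(165, 263) [0.349 0.341 0.197]
(178, 188) [0.537 0.358 0.101]
(378, 125) [ 0.738 -0.179  0.007]
(385, 180) [ 0.569 -0.189  0.035]
(363, 220) [ 0.461 -0.13   0.002]
```

View pics/tray.png

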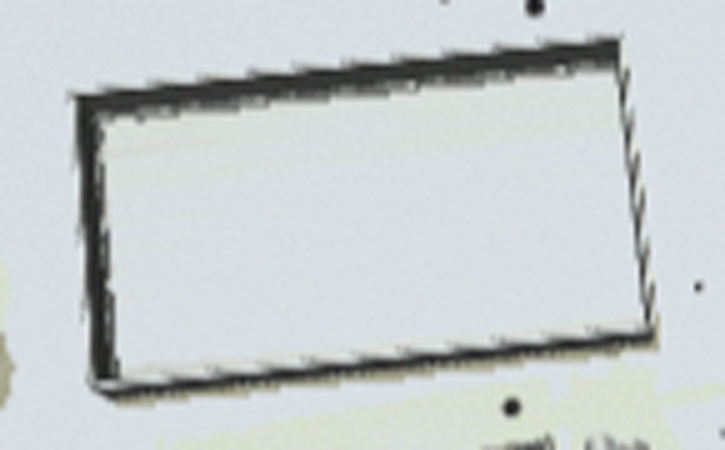

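>>> {"api": "step_arm", "payload": {"slide": [[0, 0, -20], [0, 0, -30], [0, 0, -20], [0, 0, 0], [0, 0, 0], [0, 0, 0], [0, 0, 0], [0, 0, 0], [0, 0, 0], [0, 0, 0]], "twist": [3, 7, 7, 7, 7, 7, 7, 7, 4, 1.7], "jaw": 0, "force": 20}}

```text
time: 0.93
position: [0.2355, 0.5785, 0.3089]
tool_rot: [0.643, 0.766, -0.001, 0.0]
ft_force: [0.7, -0.5, 0.6]
grip_width: 0.0285
```

```bash
cat > st.py <<'E'
from gun import *
from rig import robot
o=robot.get_obs();p=np.array(o["position"]);M=R.from_quat(o["tool_rot"]).as_matrix()
d=p-O
print("t",o["time"],"gun xyz mm",(np.array([d@ex,d@ey,d@ez])*1e3).round(1),"yaw toolx",np.degrees(np.arctan2(M[1,0],M[0,0])).round(2),"tz",M[:,2].round(4),"F gun",np.round([o["ft_force"]@ex,o["ft_force"]@ey,o["ft_force"]@ez],1),"w",o["grip_width"],"q",np.round(o["q"],2))
def to(x,y,z): print("slide to",(x,y,z),(M.T@(g(x,y,z)-p)*1e3).round(1))
import sys
a=list(map(float,sys.argv[1:]))
for i in range(0,len(a),3): to(*a[i:i+3])
E
python3 st.py 0 -95 300
```

```text
t 0.9333 gun xyz mm [-116.1  473.2  308.9] yaw toolx 99.97 tz [-7.0e-04 -1.2e-03 -1.0e+00] F gun [ 0.6 -0.6  0.6] w 0.02846748175035932 q [ 1.01  0.46  1.35 -0.    1.33  0.83]
slide to (0.0, -95.0, 300.0) [-567.9  117.4    9.4]
```

>>> {"api": "step_arm", "payload": {"slide": [[-15, 4, 0], [-30, 7, 0], [-37, 7.5, 0], [-37, 7.5, 0], [-37, 7.5, 0], [-37, 7.5, 0], [-37, 7.5, 0], [-37, 7.5, 0], [-37, 7.5, 0], [-37, 7.5, 0], [-37, 7.5, 0], [-37, 7.5, 0], [-37, 7.5, 0], [-37, 7.5, 0], [-37, 7.5, 0], [-37, 7, 0], [-15, 2, 0], [-5, 0, 0], [0, 0, 0], [0, 0, 0]], "twist": [0, 0, 0, 0, 0, 0, 0, 0, 0, 0, 0, 0, 0, 0, 0, 0, 0, 0, 0, 0]}}

```text
time: 2.6
position: [0.4532, 0.0263, 0.3092]
tool_rot: [0.642, 0.767, -0.0, -0.001]
ft_force: [1.2, 1.0, -0.1]
grip_width: 0.0006
```

```bash
python3 st.py 0 -113 225; python3 - <<'E'
from ov import *
from rig import robot
c=robot.camera("side");ov(c,220,380,100,250,5,"s3.png",1.2)
E
```

```text
t 2.6 gun xyz mm [   1.4 -108.6  309.2] yaw toolx 100.13 tz [-0.0015  0.001  -1.    ] F gun [ 1.3  0.7 -0.1] w 0.0006404824790798314 q [-0.19  0.21  1.75  0.    1.19 -0.37]
slide to (0.0, -113.0, 225.0) [-4.5 -1.3 84.2]
```

View pics/s3.png

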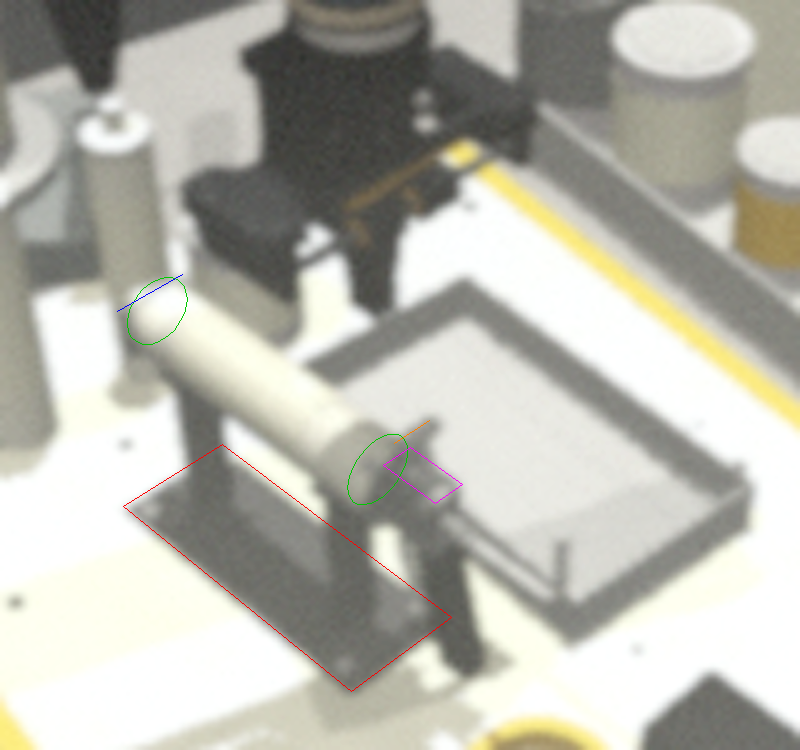

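>>> {"api": "step_arm", "payload": {"slide": [[0, -1, 15], [0, 0, 25], [0, 0, 25], [0, 0, 17], [0, 0, 0], [0, 0, 0], [0, 0, 0]], "twist": [0, 0, 0, 0, 0, 0, 0]}}

```text
time: 3.23
position: [0.4535, 0.0262, 0.2285]
tool_rot: [0.641, 0.767, 0.0, 0.001]
ft_force: [-0.1, 0.9, 0.1]
grip_width: 0.0009
```

>>> {"api": "step_arm", "payload": {"slide": [[-5, 0, 0], [-7, 0, 0], [-7, 0, 0], [-7, 0, 0], [-7, 0, 0], [-7, 0, 0], [-7, 0, 0], [-7, 0, 0], [-4, 0, 0], [0, 0, 0], [0, 0, 0], [0, 0, 0]], "twist": [0, 0, 0, 0, 0, 0, 0, 0, 0, 0, 0, 0]}}

```text
time: 4.23
position: [0.4631, -0.0315, 0.2275]
tool_rot: [0.642, 0.767, -0.0, -0.0]
ft_force: [0.3, -0.2, 0.3]
grip_width: 0.0004
```

```bash
python3 st.py; python3 - <<'E'
from h import *
from rig import robot
c=robot.camera("side");crop(c,220,380,100,250,5,"s4.png",1.2)
E
```

```text
t 4.2333 gun xyz mm [   0.9 -167.2  227.5] yaw toolx 100.14 tz [-4.e-04  3.e-04 -1.e+00] F gun [ 0.3 -0.3  0.3] w 0.0003952813788371642 q [-0.31  0.33  1.84  0.    0.97 -0.49]
```

View pics/s4.png

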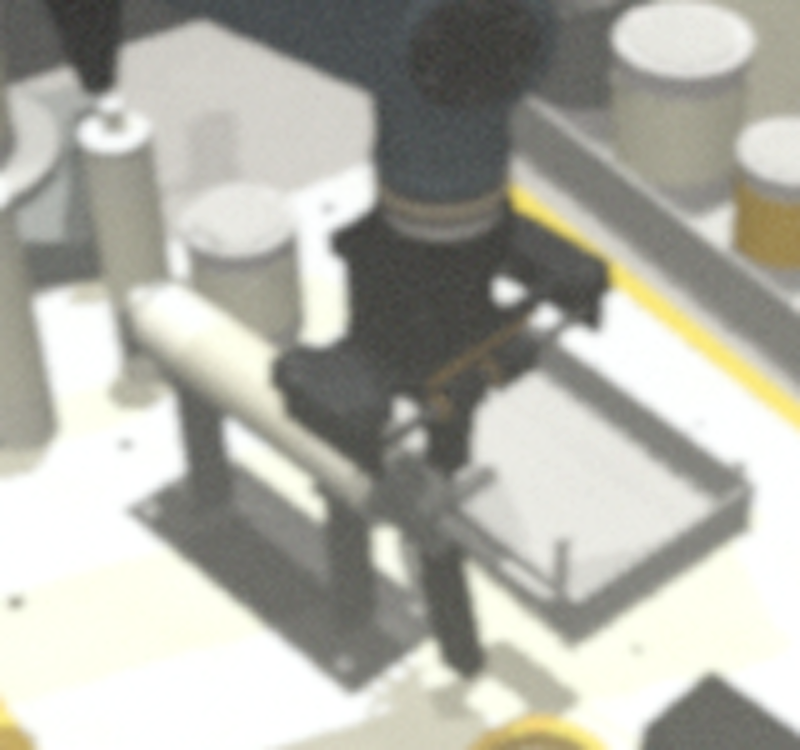

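The catch has fallen over backwards, with the bar now at (478,483) in the crop. Next I move between the bar and the hook.

>>> {"api": "step_arm", "payload": {"slide": [[0, 0, -15], [0, 0, -15], [-15, 0, 0], [-20, 0, 0], [-17, 0, 0], [-7, 0, 0], [0, 0, 0], [0, 0, 10], [0, 0, 20], [0, 0, 18], [0, 0, 6], [0, 0, 0], [0, 0, 0]], "twist": [0, 0, 0, 0, 0, 0, 0, 0, 0, 0, 0, 0, 0]}}

```text
time: 5.37
position: [0.4735, -0.0891, 0.2036]
tool_rot: [0.642, 0.767, -0.0, -0.0]
ft_force: [-0.1, 0.1, 0.5]
grip_width: 0.0005
```

```bash
python3 st.py; python3 - <<'E'
from h import *
from rig import robot
c=robot.camera("side");crop(c,260,380,130,250,5,"s5.png",1.2)
E
```

```text
t 5.3667 gun xyz mm [   1.2 -225.8  203.6] yaw toolx 100.17 tz [-6.e-04  5.e-04 -1.e+00] F gun [-0.1  0.1  0.5] w 0.0005417884238244581 q [-0.42  0.39  1.82  0.    0.93 -0.6 ]
```

View pics/s5.png

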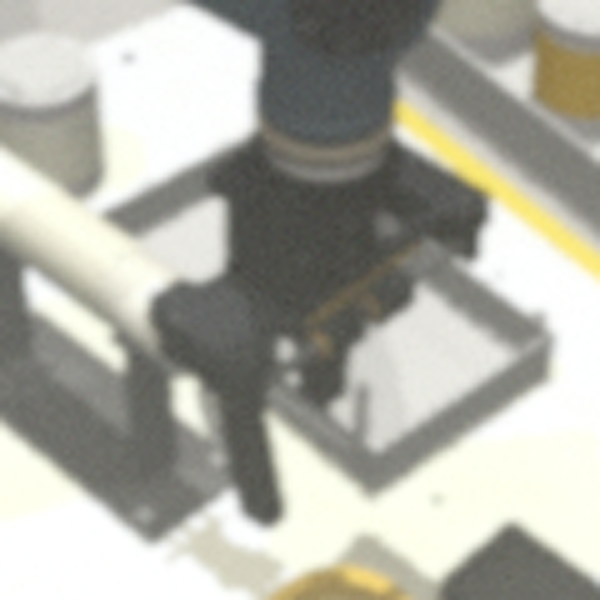

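>>> {"api": "step_arm", "payload": {"slide": [[-5, 0, 0], [-6, 0, 0], [-6, 0, 0], [-8, 0, 0], [-8, 0, 0], [-8, 0, 0], [-8, 0, 0], [-8, 0, 0], [-8, 0, 0], [-8, 0, 0], [-8, 0, 0], [-8, 0, 0], [-8, 0, 0], [-8, 0, 0], [-8, 0, 0]], "twist": [0, 0, 0, 0, 0, 0, 0, 0, 0, 0, 0, 0, 0, 0, 0]}}

```text
time: 6.67
position: [0.4933, -0.2017, 0.2035]
tool_rot: [0.642, 0.767, -0.0, -0.0]
ft_force: [-2.1, 5.1, 3.9]
grip_width: 0.0008
```

```bash
python3 st.py; python3 - <<'E'
from h import *
from rig import robot
c=robot.camera("side");crop(c,260,400,150,270,5,"s6.png",1.2)
E
```

```text
t 6.6667 gun xyz mm [   0.9 -340.1  203.5] yaw toolx 100.14 tz [-7.e-04  2.e-04 -1.e+00] F gun [-1.2  5.4  3.9] w 0.0008397383559484993 q [-0.6   0.45  1.7  -0.    0.99 -0.77]
```

View pics/s6.png

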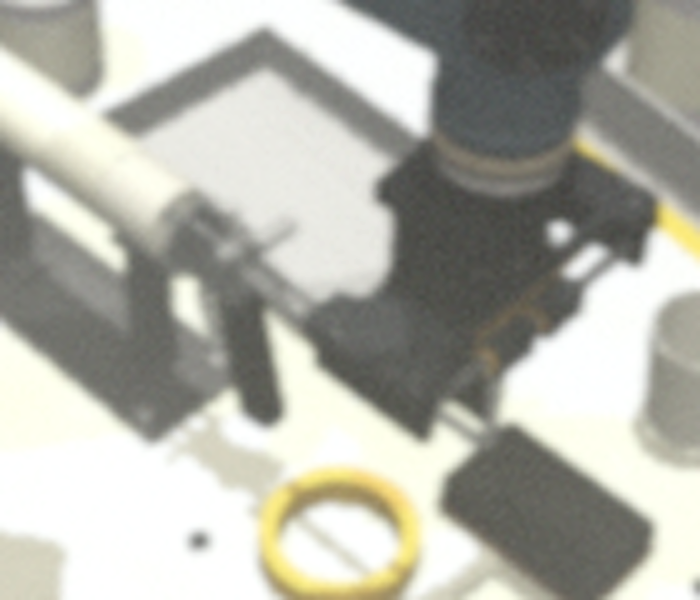

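The hook is following and the force is about 5 N. I'll continue to the stop in smaller moves.

>>> {"api": "step_arm", "payload": {"slide": [[-4, 0, 0], [-4, 0, 0], [-4, 0, 0], [-4, 0, 0]], "twist": [0, 0, 0, 0]}}

```text
time: 7.05
position: [0.4961, -0.2167, 0.2034]
tool_rot: [0.642, 0.767, -0.0, -0.0]
ft_force: [-1.7, 4.1, 2.3]
grip_width: 0.0006
```

>>> {"api": "step_arm", "payload": {"slide": [[-4, 0, 0], [-4, 0, 0], [-4, 0, 0]], "twist": [0, 0, 0]}}

```text
time: 7.3
position: [0.4982, -0.2287, 0.2034]
tool_rot: [0.642, 0.767, -0.0, -0.0]
ft_force: [-2.4, 4.9, 1.7]
grip_width: 0.0004
```

>>> {"api": "step_arm", "payload": {"slide": [[-3, 0, 0], [-3, 0, 0], [-3, 0, 0]], "twist": [0, 0, 0]}}

```text
time: 7.55
position: [0.4998, -0.2376, 0.2034]
tool_rot: [0.642, 0.767, -0.0, -0.0]
ft_force: [-2.3, 5.0, 1.4]
grip_width: 0.0006
```

>>> {"api": "step_arm", "payload": {"slide": [[-3, 0, 0], [-3, 0, 0]], "twist": [0, 0]}}

```text
time: 7.72
position: [0.5007, -0.2429, 0.2033]
tool_rot: [0.642, 0.767, 0.0, -0.001]
ft_force: [-2.2, 11.9, 4.2]
grip_width: 0.0003
```

>>> {"api": "step_arm", "payload": {"slide": [[-3, 0, 0], [-3, 0, 0]], "twist": [0, 0]}}

```text
time: 7.88
position: [0.5007, -0.2432, 0.2032]
tool_rot: [0.643, 0.766, 0.004, -0.006]
ft_force: [-1.9, 23.8, 10.1]
grip_width: 0.0005
```

>>> {"api": "step_arm", "payload": {"slide": [[-3, 0, 0], [-2, 0, 0]], "twist": [0, 0]}}

```text
time: 8.05
position: [0.5006, -0.2434, 0.2031]
tool_rot: [0.643, 0.766, 0.007, -0.01]
ft_force: [-2.3, 31.9, 14.8]
grip_width: 0.0004
```

The stop is reached: the TCP no longer advances and the force rises to 32 N. I'll back off and rise.

>>> {"api": "step_arm", "payload": {"slide": [[6, 0, 0], [10, 0, 0], [10, 0, 0], [0, 0, -10], [0, 0, -25], [0, 0, -25], [0, 0, -25], [0, 0, -15], [0, 0, 0], [0, 0, 0]], "twist": [0, 0, 0, 0, 0, 0, 0, 0, 0, 0]}}

```text
time: 8.88
position: [0.4993, -0.2299, 0.305]
tool_rot: [0.642, 0.767, -0.0, 0.002]
ft_force: [-0.6, 0.1, -0.3]
grip_width: 0.0003
```

```bash
python3 st.py 0 0 303; python3 - <<'E'
from ov import *
from rig import robot
c=robot.camera("side");crop(c,240,400,130,250,5,"s7.png",1.2)
for y in(-385,-390,-395,-400): print(y,(proj(c,[g(0,y,221)])-[239.5,129.5])*5)
E
```

```text
t 8.8833 gun xyz mm [   1.8 -369.   305. ] yaw toolx 100.11 tz [ 0.0036 -0.0033 -1.    ] F gun [-0.6  0.2 -0.3] w 0.0003056928941811781 q [-0.63  0.35  1.54 -0.    1.24 -0.81]
slide to (0.0, 0.0, 303.0) [369.   -1.8   0.5]
-385 [[643.61717173 506.76189873]]
-390 [[651.22485037 512.03422454]]
-395 [[658.87131698 517.33342469]]
-400 [[666.55685812 522.65969767]]
```

View pics/s7.png

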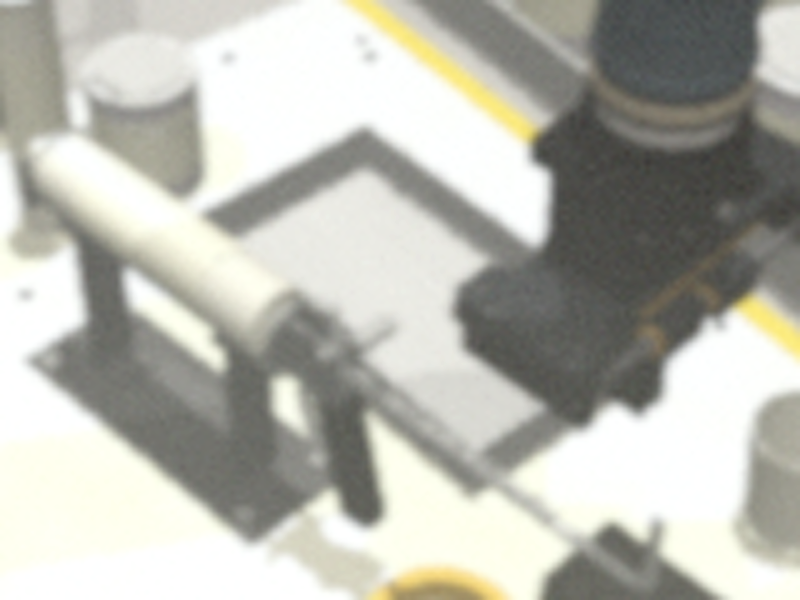

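The catch is still over, with its bar at (378,330), and the hook top is at (657,522), gun y ≈ -394, so the rod travelled about 138 mm. I'll open the jaws and go above the cartridge.

>>> {"api": "step_arm", "payload": {"slide": [[15, 0, 0], [30, 0, 0], [36, -1, 0], [36, -1, 0], [36, 0, 0], [36, 0, 0], [36, 0, 0], [36, 0, 0], [36, 0, 0], [36, 0, 0], [25, 0, 0], [10, 0, 0], [2, 0, 0], [0, 0, 0], [0, 0, 0], [0, 0, 0]], "twist": [0, 0, 0, 0, 0, 0, 0, 0, 0, 0, 0, 0, 0, 0, 0, 0], "jaw": 87}}

```text
time: 10.27
position: [0.4316, 0.1342, 0.3033]
tool_rot: [0.643, 0.766, -0.0, -0.0]
ft_force: [0.7, -0.0, 0.4]
grip_width: 0.0863
```

```bash
python3 st.py 0 0 165; python3 - <<'E'
from ov import *
from rig import robot
c=robot.camera("side");ov(c,220,360,90,240,5,"s8.png",1.2)
E
```

```text
t 10.2667 gun xyz mm [ -1.    1.4 303.3] yaw toolx 100.04 tz [-5.e-04 -5.e-04 -1.e+00] F gun [ 0.7 -0.2  0.4] w 0.08632145043296614 q [ 0.05  0.21  1.76 -0.    1.17 -0.12]
slide to (0.0, 0.0, 165.0) [ -1.3   1.  138.3]
```

View pics/s8.png

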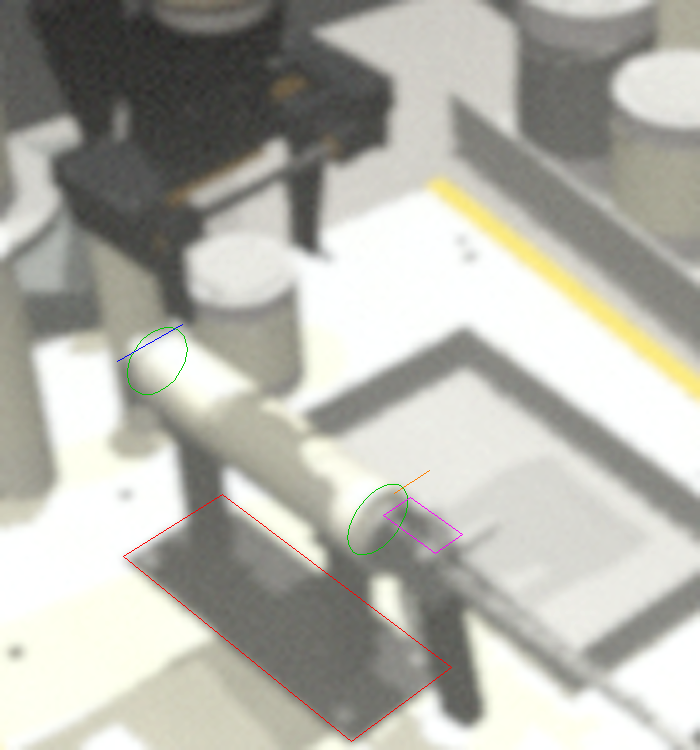

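>>> {"api": "step_arm", "payload": {"slide": [[-1, 1, 10], [0, 0, 18], [0, 0, 18], [0, 0, 18], [0, 0, 18], [0, 0, 18], [0, 0, 16], [0, 0, 12], [0, 0, 8], [0, 0, 2], [0, 0, 0], [0, 0, 0]], "twist": [0, 0, 0, 0, 0, 0, 0, 0, 0, 0, 0, 0]}}

```text
time: 11.32
position: [0.4331, 0.1342, 0.166]
tool_rot: [0.642, 0.767, 0.0, 0.0]
ft_force: [-1.2, 0.6, 0.4]
grip_width: 0.087
```

```bash
python3 st.py; python3 - <<'E'
from h import *
from rig import robot
c=robot.camera("side");crop(c,220,360,90,240,5,"s9.png",1.2)
E
```

```text
t 11.3167 gun xyz mm [  0.5   1.2 166. ] yaw toolx 100.1 tz [ 9.e-04  0.e+00 -1.e+00] F gun [-1.1  0.8  0.4] w 0.08700120392460348 q [ 0.05  0.42  1.93 -0.    0.79 -0.12]
```

View pics/s9.png

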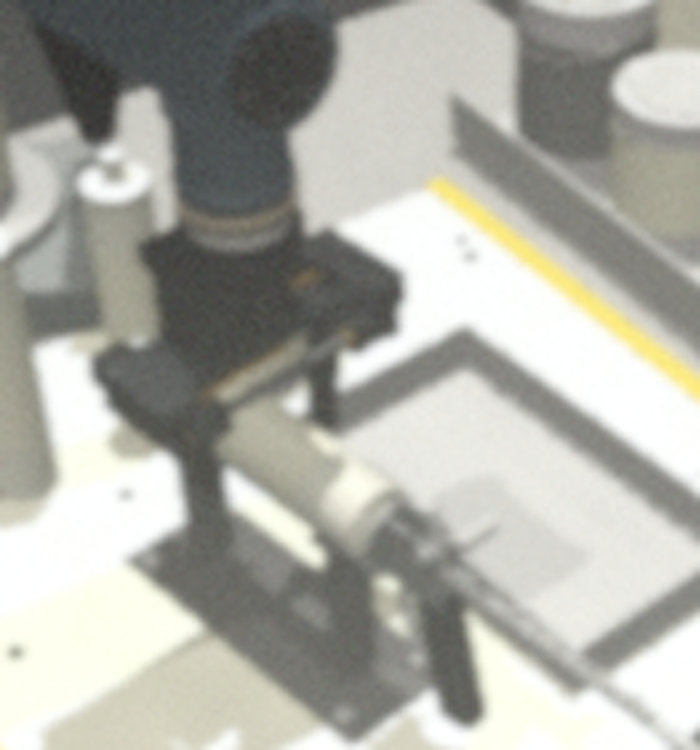

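The jaws straddle the tube. I'll grip, then lift.

>>> {"api": "step_arm", "payload": {"slide": [[0, 0, 0], [0, 0, 0], [0, 0, 0], [0, 0, 0], [0, 0, 0], [0, 0, 0], [0, 0, 0], [0, 0, 0], [0, 0, 0]], "twist": [0, 0, 0, 0, 0, 0, 0, 0, 0], "jaw": 30, "force": 20}}

```text
time: 12.12
position: [0.4316, 0.1344, 0.1655]
tool_rot: [0.642, 0.767, -0.001, -0.001]
ft_force: [-1.8, -1.3, 2.7]
grip_width: 0.0482
```

>>> {"api": "step_arm", "payload": {"slide": [[0, 0, -3], [0, 0, -6], [0, 0, -8], [0, 0, -10], [0, 0, -12], [0, 0, -14], [0, 0, -12], [0, 0, -6], [0, 0, 0], [0, 0, 0]], "twist": [0, 0, 0, 0, 0, 0, 0, 0, 0, 0]}}

```text
time: 12.95
position: [0.4327, 0.1345, 0.2369]
tool_rot: [0.642, 0.767, 0.0, 0.0]
ft_force: [0.2, 0.2, -0.8]
grip_width: 0.0481
```

```bash
python3 st.py; python3 - <<'E'
from h import *
from rig import robot
c=robot.camera("side");crop(c,220,360,90,240,5,"s10.png",1.2)
E
```

```text
t 12.95 gun xyz mm [1.000e-01 1.500e+00 2.369e+02] yaw toolx 100.14 tz [ 1.2e-03  1.0e-04 -1.0e+00] F gun [ 0.2  0.1 -0.8] w 0.04812475386971804 q [ 0.05  0.3   1.85 -0.    0.99 -0.12]
```

View pics/s10.png

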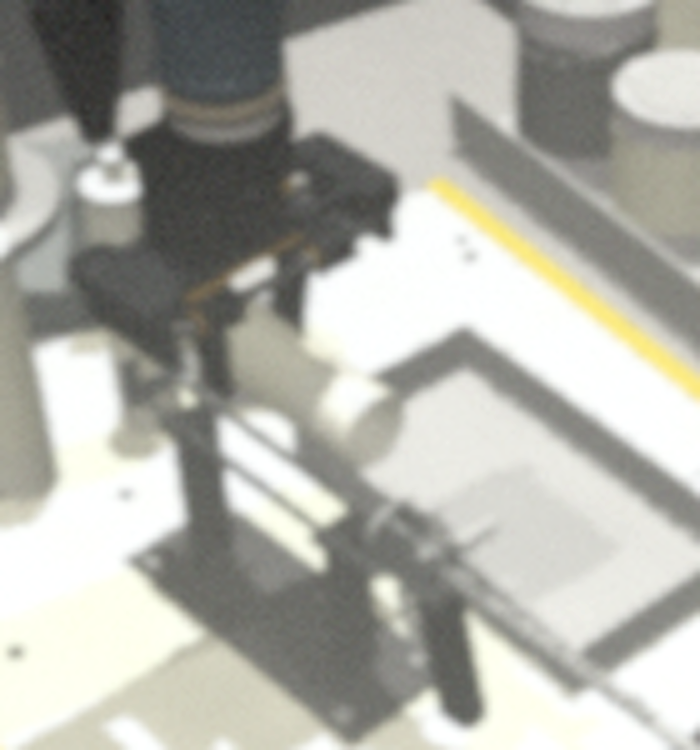

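```bash
python3 - <<'E'
from gun import *
from rig import robot
o=robot.get_obs();M=R.from_quat(o["tool_rot"]).as_matrix();print(M.T@(np.array([.6212,.119,.237])-o["position"])*1e3)
W=cloud(robot.camera("side"));m=(W[...,2]>.21)&(W[...,2]<.27)
d=W-O;a=d@ex;b=d@ey
m&=(abs(a)<.03)&(b<-.045)&(b>-.115)
for lo in range(-115,-45,10):
    k=m&(b>lo/1e3)&(b<(lo+10)/1e3)
    if k.sum(): print(lo,k.sum(),np.percentile(W[k][:,2],95).round(4))
E
```

```text
[-48.53273733 183.28807184  -0.65188067]
-115 34 0.2599
-105 82 0.2583
-95 88 0.2591
-85 66 0.2589
-75 44 0.2594
-65 49 0.2595
-55 46 0.2597
```

The cartridge is level and held. Next I move over the tray and turn 4° to its axis.

>>> {"api": "step_arm", "payload": {"slide": [[-2, 6, 0], [-4, 14, 0], [-6, 20, 0], [-6, 23, 0], [-6, 24, 0], [-6, 24, 0], [-6, 24, 0], [-5, 20, 0], [-4, 15, 0], [-3, 9, 0], [0, 4, 0], [0, 0, 0], [0, 0, 0]], "twist": [0, 0, 0, 0, 0, 0, 0, 0, 0, 0, 2, 2, 0]}}

```text
time: 14.13
position: [0.6209, 0.1194, 0.2355]
tool_rot: [0.668, 0.744, -0.001, -0.001]
ft_force: [0.6, 0.0, -1.2]
grip_width: 0.0479
```

```bash
cat > st2.py <<'E'
from h import *
from rig import robot
o=robot.get_obs();M=R.from_quat(o["tool_rot"]).as_matrix();print(o["time"],o["position"],o["grip_width"],o["ft_force"],"yaw",np.degrees(np.arctan2(M[1,0],M[0,0])),"to go",M.T@(np.array([.6212,.119,.029])-o["position"])*1e3)
E
python3 st2.py; python3 - <<'E'
from h import *
from rig import robot
c=robot.camera("side");crop(c,220,400,60,240,4,"s11.png",1.2)
E
```

```text
14.1333 [0.62092549 0.1193501  0.23546723] 0.0479252117539934 [ 6.19533446e-01  4.70470251e-05 -1.23758369e+00] yaw 96.09797738511563 to go [ -0.4128923    0.64796411 206.46627562]
```

View pics/s11.png

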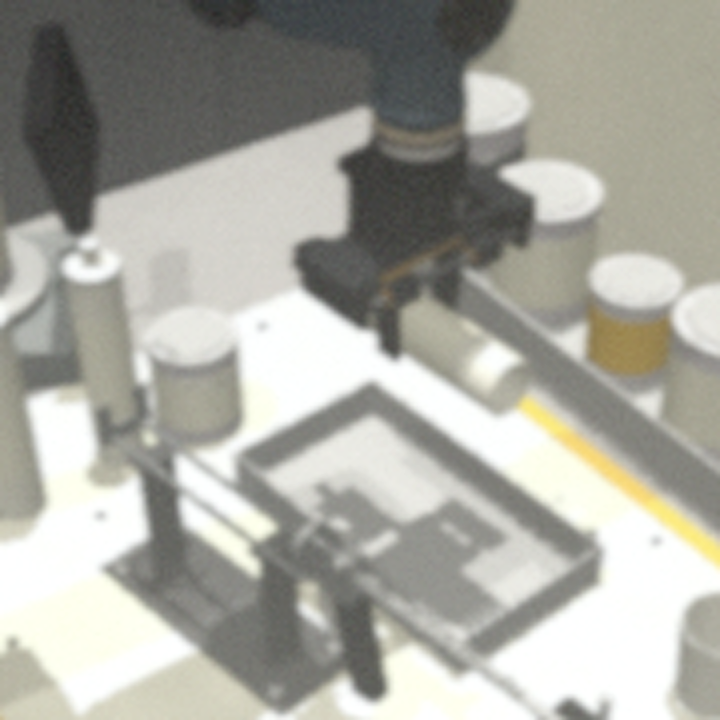

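>>> {"api": "step_arm", "payload": {"slide": [[0, 0, 8], [0, 0, 16], [0, 0, 18], [0, 0, 18], [0, 0, 18], [0, 0, 18], [0, 0, 18], [0, 0, 18], [0, 0, 18], [0, 0, 16], [0, 0, 12], [0, 0, 8], [0, 0, 4], [0, 0, 0], [0, 0, 0]], "twist": [0, 0, 0, 0, 0, 0, 0, 0, 0, 0, 0, 0, 0, 0, 0]}}

```text
time: 15.43
position: [0.6215, 0.1195, 0.0469]
tool_rot: [0.668, 0.744, 0.0, 0.0]
ft_force: [0.4, -0.3, 0.0]
grip_width: 0.0482
```

```bash
python3 st2.py; python3 - <<'E'
from h import *
from rig import robot
c=robot.camera("top");crop(c,180,380,80,230,4,"t11.png",2)
E
```

```text
15.4333 [0.62149408 0.11951648 0.04694794] 0.04822830797776012 [ 0.43864762 -0.27924734  0.01674053] yaw 96.1467983931979 to go [-0.48071463 -0.36345618 17.94766542]
```

View pics/t11.png

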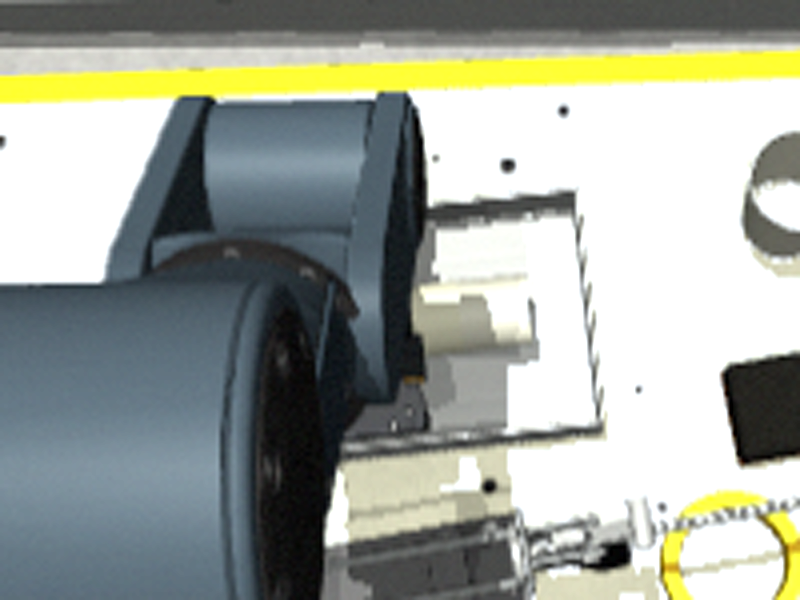

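The tube's rear end at (530,325) is inside the tray. I'll lower the last stretch gently.

>>> {"api": "step_arm", "payload": {"slide": [[0, 0, 4], [0, 0, 4], [0, 0, 4], [0, 0, 3], [0, 0, 1], [0, 0, 0]], "twist": [0, 0, 0, 0, 0, 0]}}

```text
time: 15.98
position: [0.6207, 0.1195, 0.03]
tool_rot: [0.668, 0.744, -0.0, -0.0]
ft_force: [-0.8, -0.3, -0.9]
grip_width: 0.0484
```

>>> {"api": "step_arm", "payload": {"slide": [[0, 0, 1], [0, 0, 1], [0, 0, 0], [0, 0, 0]], "twist": [0, 0, 0, 0]}}

```text
time: 16.32
position: [0.6211, 0.1195, 0.0286]
tool_rot: [0.668, 0.744, 0.0, 0.0]
ft_force: [-0.8, 0.6, -1.7]
grip_width: 0.048
```

>>> {"api": "step_arm", "payload": {"slide": [[0, 0, 1], [0, 0, 0.5], [0, 0, 0], [0, 0, 0]], "twist": [0, 0, 0, 0]}}

```text
time: 16.65
position: [0.6213, 0.1194, 0.0283]
tool_rot: [0.668, 0.744, 0.0, 0.0]
ft_force: [-1.0, -0.5, 5.2]
grip_width: 0.0476
```

```bash
python3 st2.py
```

```text
16.65 [0.62127092 0.11944679 0.02825414] 0.04764950209187512 [-0.9907635  -0.52420233  5.20379651] yaw 96.14090052977366 to go [-0.4367163  -0.11790433 -0.74587757]
```

It's on the floor, with +5 N. I'll release it in stages.

>>> {"api": "step_arm", "payload": {"slide": [[0, 0, 0], [0, 0, 0], [0, 0, 0], [0, 0, 0], [0, 0, 0]], "twist": [0, 0, 0, 0, 0], "jaw": 55, "force": 5}}

```text
time: 17.07
position: [0.6211, 0.1195, 0.0269]
tool_rot: [0.668, 0.744, -0.0, -0.0]
ft_force: [-0.5, -0.0, 0.4]
grip_width: 0.0547
```

>>> {"api": "step_arm", "payload": {"slide": [[0, 0, 0], [0, 0, 0], [0, 0, 0], [0, 0, 0], [0, 0, 0]], "twist": [0, 0, 0, 0, 0], "jaw": 82}}

```text
time: 17.48
position: [0.6211, 0.1195, 0.027]
tool_rot: [0.668, 0.744, -0.0, -0.0]
ft_force: [-0.4, -0.2, -0.2]
grip_width: 0.0784
```

>>> {"api": "step_arm", "payload": {"slide": [[0, 0, -4], [0, 0, -10], [0, 0, -20], [0, 0, -30], [0, 0, -30], [0, 0, -30], [0, 0, -30], [0, 0, -30], [0, 0, -30], [0, 0, -30], [0, 0, -20], [0, 0, -10], [0, 0, 0], [0, 0, 0]], "twist": [0, 0, 0, 0, 0, 0, 0, 0, 0, 0, 0, 0, 0, 0]}}

```text
time: 18.65
position: [0.6206, 0.1195, 0.3011]
tool_rot: [0.668, 0.744, -0.0, 0.0]
ft_force: [-0.6, 0.1, -0.5]
grip_width: 0.0818
```

```bash
python3 st2.py; python3 - <<'E'
from h import *
from rig import robot
c=robot.camera("side");crop(c,220,400,100,250,4,"s12.png",1.2)
W=cloud(c); 
Tc=np.array([.6208,.1253]);a=np.radians(5.87);d=W[...,:2]-Tc
x=d@[np.cos(a),np.sin(a)];y=d@[-np.sin(a),np.cos(a)]
m=(abs(x)<.07)&(abs(y)<.145)&(W[...,2]>.02)&(W[...,2]<.06)
print(m.sum(),[ (v.min().round(3),v.max().round(3),np.median(v).round(3)) for v in(x[m],y[m],W[m][:,2])])
for lo in np.arange(-.13,.13,.03):
    k=m&(y>lo)&(y<lo+.03)
    if k.sum(): print(lo.round(3),k.sum(),np.percentile(W[k][:,2],95).round(4),np.median(x[k]).round(4))
t=robot.camera("top");crop(t,180,380,90,240,4,"t12.png",2)
E
```

```text
18.65 [0.62063465 0.11946473 0.30107243] 0.08184084488593547 [-0.55500987  0.09263859 -0.53158095] yaw 96.13771241500977 to go [ -0.51368507   0.51775426 272.07243327]
687 [(np.float64(-0.028), np.float64(0.024), np.float64(-0.013)), (np.float64(-0.116), np.float64(0.145), np.float64(-0.016)), (np.float64(0.02), np.float64(0.056), np.float64(0.045))]
-0.13 66 0.0504 -0.0109
-0.1 101 0.0508 -0.012
-0.07 100 0.0521 -0.0147
-0.04 95 0.0522 -0.0141
-0.01 92 0.0529 -0.0148
0.02 91 0.0515 -0.0141
0.05 80 0.0521 -0.0147
0.08 54 0.051 -0.0128
0.11 7 0.0369 -0.0081
```

View pics/s12.png

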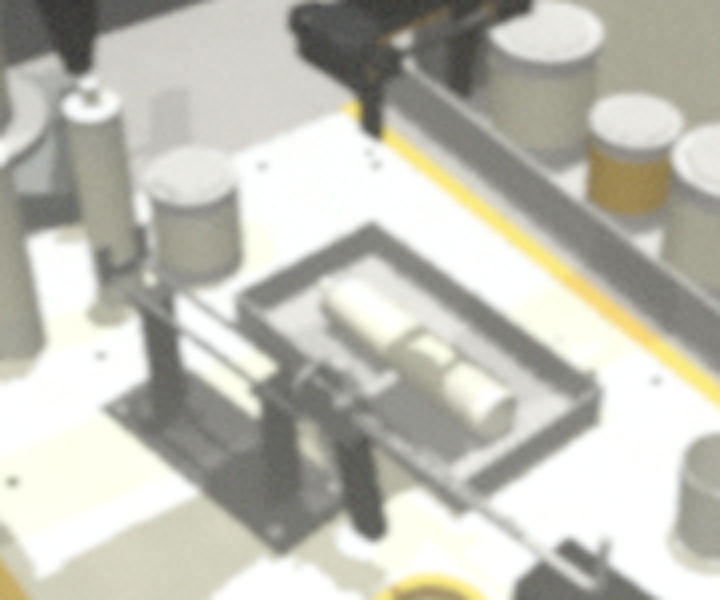

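View pics/t12.png

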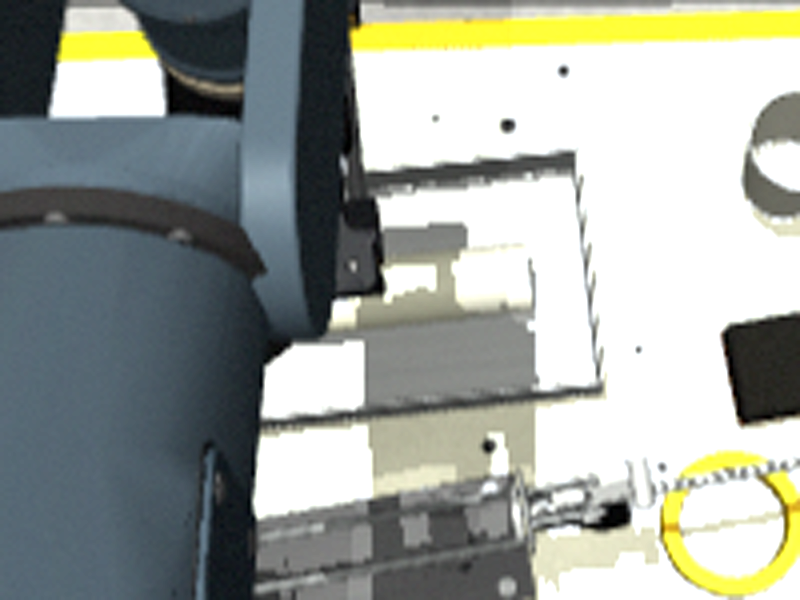

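The cartridge lies flat in the tray (top ≈ 0.052 m at every slice). I'll check the hook position and the bystanders before handing in.

```bash
python3 - <<'E'
from gun import *
from rig import robot
c=robot.camera("side");s=load("side0")
i=c["color"][200:270,330:400].copy()
i=cv2.resize(i,None,fx=8,fy=8,interpolation=cv2.INTER_CUBIC)
for y in(-380,-394):
    q=(proj(c,[g(0,y,221),g(0,y,180)])-[329.5,199.5])*8
    cv2.line(i,tuple(int(v) for v in q[0]),tuple(int(v) for v in q[1]),(0,0,255) if y==-394 else (255,0,0),1)
cv2.imwrite("pics/hk2.png",i)
t=load("top0");t2=robot.camera("top")
for n,a,b in(("top",t,t2),("side",s,c)):
    d=cv2.absdiff(a["color"],b["color"]).max(2)
    cv2.imwrite(f"pics/d_{n}.png",cv2.convertScaleAbs(np.hstack([b["color"][:, 60:480]]),alpha=1.3))
print(robot.get_obs()["time"])
E
```

```text
18.85
```

View pics/hk2.png

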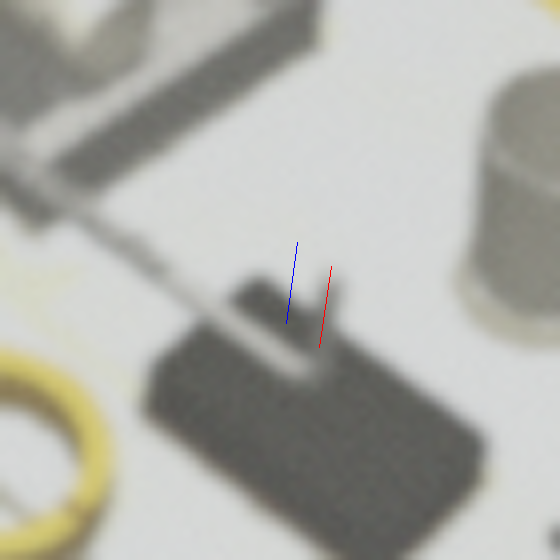

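View pics/d_side.png

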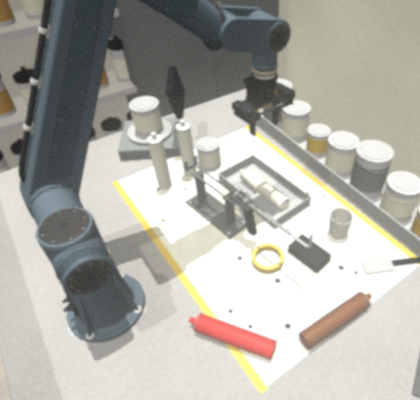

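The hook is still fully back, at or slightly behind the y=-394 line. The catch is over, the bystanders look unmoved and the arm is clear, so I'm handing in.

```bash
python3 -c "
from rig import robot
print(robot.hand_in())"
```

```text
the job is handed in; nothing more can be done
None
```

I threw the catch over, drew the rod back to its stop, and laid the spent cartridge flat in the empties tray. I handed the job in at about 19 s of the 59 s; no verdict was reported.

- **Catch:** I pushed the thumb bar backwards with the closed fingers. It fell over and was still over in the last pictures.
- **Rod:** I pushed the hook back about 138 mm, until the tool stopped advancing and the force rose to 32 N. The last picture shows the hook still at that end position, to within a few mm.
- **Cartridge:** I gripped it at mid-length, and it was level when lifted to about 235 mm. I set it down with about 5 N on the floor and released it in stages. Its top reads about 52 mm above the bench along its whole length, so its axis is at about 27 mm. It is near the tray's centre, about 8 mm towards the rear end.
- **Other things:** By eye they stand where they were; I did not measure their shift. The arm is clear, with the jaws open at about 0.3 m.

No check failed. The only disagreement was the gun overlay, which sat about 3 pixels off in the enlarged (5x) side views.

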